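# Clear the cracked tumbler off the banding wheel through the tip pan

### The job

One tumbler on the freely turning wheel has cracked and fallen over: lift it off without sending the wheel spinning or upsetting the two standing ones, set it down gently inside the level tipping pan and let go of it. Then tip the pan all the way over towards the crate (it has a lever with a red knob to push) so that the tumbler tumbles into the blue scrap crate, wait for it to come to rest there, and bring the pan fully back to level. The two good tumblers stay standing on the wheel and the plaster mould and the bowl beside them stay where they are.

Things in the scene. Friction and masses are not known exactly. Their poses are not given: they have to be found in the camera images.
- tipped: the cracked tumbler, eight-sided, bisque pink-brown with black crack lines, 60 mm across flats, 110 mm long, hollow with 5 mm walls, about 0.22 kg, lying on one of its flats on the wheel at the start so that two flats stand upright, 60 mm apart. Origin: middle of the underside as it lies at the start; x axis along its length towards the mouth, z up at the start
- tipped_center (a point): the middle of the cracked tumbler, on its long axis, 30 mm from every flat; axes as tipped
- standing_a: a good tumbler of the same shape, upright on the wheel, 60 mm across flats, 110 mm tall; origin at the centre of its underside, z up
- standing_b: the other good tumbler, slightly darker, upright on the wheel, same size, origin at the centre of its underside, z up
- wheel_top (a point): centre of the top of the banding wheel, a grey metal disc of 300 mm diameter, 14 mm thick, its top 100 mm above the table; it turns almost freely about the vertical
- wheel (a joint): turn of the banding wheel about the vertical, rad, no limits, counter-clockwise from above is positive
- tipper: blue fixed stand that carries the tipping pan, with the scrap crate in one piece with it. Origin on the table straight below the middle of the pan. Its x axis runs along the pan's hinge, 145 mm above the origin; the crate lies on its -y side. Cheek plates at x = +-94 mm (8 mm thick, 50 mm wide, up to 158 mm high) hold the hinge
- crate_floor (a point): middle of the floor of the blue open scrap crate, 14 mm above the table; inside 206 mm along x and 210 mm along y; walls 83 mm high (ends), 58 mm (pan side), 103 mm (far side), above the table; axes as tipper
- pan (a joint): tilt of the pan about the hinge, rad: 0 = level (stop), 1.1 = tipped fully over towards the crate (stop). A stiff hinge, it stays where it is left; about 3 N at the knob moves it
- pan_floor (a point): middle of the pan's floor (aluminium pan, inside 156 mm along x and 148 mm along y, 160 mm above the table when level, 15 mm above the hinge); it turns with the pan. The rim stands 28 mm over the floor at both x ends and on the +y side; the -y side, towards the crate, is open. At level its axes are those of tipper
- lever_knob (a point): centre of the red ball, 26 mm across, at the end of the pan's lever: a 12 mm bar of 150 mm from the hinge axis, 138 mm out on the -x side of the pan's middle (free space 40 mm between it and the cheek plate). With the pan level the lever leans 0.55 rad from upright towards the tipper's +y; with the pan fully over it leans 0.55 rad towards -y. It turns with the pan
- mould: bystander: cream plaster mould, a cylinder of 110 mm diameter, 105 mm tall, origin under its centre
- bowl: bystander: plaster-coloured bowl, 130 mm diameter, 60 mm tall, origin under its centre

How it is judged:
On the way, in this order (a step that is already met when the one before it is completed fails the run):
1. the cracked tumbler lies still in the level pan, let go of (x of tipped_center in the frame of pan_floor between -0.07 and 0.07 m and y of tipped_center in the frame of pan_floor between -0.07 and 0.07 m and z of tipped_center in the frame of pan_floor between 0.015 and 0.06 m and value of joint pan below 0.08 rad and linear speed of tipped below 0.03 m/s and contact force between tipped and the fingers below 0.1 N), for 0.2 s.
2. the pan is tipped over (over 0.95 rad of 1.1) and the tumbler rests in the scrap crate (value of joint pan above 0.95 rad and linear speed of tipped below 0.05 m/s and x of tipped_center in the frame of crate_floor between -0.1 and 0.1 m and y of tipped_center in the frame of crate_floor between -0.105 and 0.105 m and z of tipped_center in the frame of crate_floor below 0.075 m), for 0.2 s.
At the end, for the whole second after the job is handed in: The cracked tumbler is at rest in the scrap crate (its middle within the crate's walls and less than 75 mm above its floor), the pan is level to within 0.06 rad, and both good tumblers stand on the wheel, upright to within 0.12 rad, at rest, their centres within 140 mm of the wheel's centre (x of tipped_center in the frame of crate_floor between -0.1 and 0.1 m and y of tipped_center in the frame of crate_floor between -0.105 and 0.105 m and z of tipped_center in the frame of crate_floor below 0.075 m and linear speed of each of tipped, standing_a, standing_b below 0.02 m/s and value of joint pan below 0.06 rad and angle between each of standing_a, standing_b's own z axis and vertical below 0.12 rad and horizontal distance between each of standing_a, standing_b and wheel_top below 0.14 m and z of standing_a in the frame of wheel_top between -0.01 and 0.015 m and z of standing_b in the frame of wheel_top between -0.01 and 0.015 m); the robot touches nothing.
It fails at once if a good tumbler is tipped by more than 0.35 rad (angle between any of standing_a, standing_b's own z axis and vertical above 0.35 rad).
It fails at once if the wheel is sent spinning, faster than 2 rad/s (velocity of joint wheel above 2 rad/s or velocity of joint wheel below -2 rad/s).
It fails at once if the cracked tumbler is dropped: out of the fingers with its middle over 225 mm above the table (30 mm above where it lies in the pan) (contact force between tipped and the fingers below 0.05 N and height (world z) of tipped_center above 0.225 m).
It fails at once if the plaster mould or the bowl is moved by more than 50 mm (distance of any of mould, bowl from where it was at the start of the episode above 0.05 m).
It also fails if it takes over 69 s, if anything falls off the work surface, if the arm or the gripper's body presses on something with over 40 N, if the wrist force passes 120 N, or if a joint passes its speed limit or range.

### The arm

A 7-joint arm with a two-finger parallel gripper is mounted at the origin on the work surface. World frame = base frame: x ahead of the robot, y to its left, z up, the work surface at z = 0. Lengths are in m, angles in rad, forces in N, time in s.
With the tool pointing down it reaches from about 0.425 to 0.95 m from the base axis. Payload 4.7 kg.
Tool frame: the origin (TCP) lies at the very end of the fingers, on their centre line; the grasp point (between the pads) lies 19 mm behind it; z points along the fingers, y is the line along which they close (so a half turn about z gives the same grasp; the last joint's range is limited). The gripper opens to 85 mm and grips with 20 to 120 N. Pads are 22 mm wide; open, the fingers measure 114 mm over their backs; the gripper's body (76 mm by 85 mm) begins 54 mm behind the grasp point. The pads swing forward as they close: fully open they stand 13 mm farther back than shut.
Start: joints at [-1.292, 0.469, -0.049, 1.532, 0.024, 1.141, -0.082], TCP at [0.204, 0.643, 0.231] pointing down, gripper open.
Joint ranges: [-2.59, 2.59], [-0.33, 1.99], [-1.39, 1.29], [0.1, 2.45], [-1.04, 4.18], [0.21, 1.99], [-2.66, 2.66]. Speed limits (rad/s): [2.57, 2.57, 3.14, 3.14, 3.14, 3.14, 3.14].

### API

Orientations are given as a unit quaternion [x, y, z, w].
In Python, from rig import manip gives the robot as it stands. The module is installed in compiled form; this text tells all that it offers. Calls block until the motion is done:
- manip.move_to(position, orientation): joint-space move of the TCP to a pose.
- manip.move_linear(position, rotation=None, velocity=0.15): straight line of the TCP; rotation=None keeps the orientation; velocity is the mean speed in m/s.
- manip.goto_joints(angles): joint-space move.
- manip.grip(opening, effort=None): opening from 0.0 (shut) to 1.0 (fully open); effort is the grip in N (None keeps the last); returns when the fingers have stopped.
- manip.pause(seconds).
- manip.ik(position, orientation): joint angles nearest the present ones, or None.
- manip.get_obs(): the state.
- manip.snapshot(name): name is "side" or "top"; returns a dict with "color" (384x512x3 uint8, red, green, blue), "K" (3x3 intrinsics, pixels), "k1" (the pictures are not rectified: a ray, as slopes to the right and down, at radius r is drawn at 1 + k1 r^2 times it, then the intrinsics apply), "world_from_camera" (4x4, takes a point from camera to world coordinates). Camera axes: x right, y down, z forward; pixel columns grow to the right and rows downward; lengths in m; the calibration is good to about 2 mm. A picture is of the moment at which its call begins. There is no depth.
A pose or a line that the arm cannot do raises manip.Unreachable and nothing moves.
- manip.sign_off(): hands the job in; it is judged then, once.
Trained networks look in the newest picture that a camera, given by its name, has taken for a name from the list of things; names that differ only in an ending like _2 or _b are one class to them, and where a whole thing is asked for, a point or a joint stands for the part that bears it (a point fixed in the world has none). Each returns a list of dicts, best first, with "score" (0 to 1); they miss things now and then, are a little off and sometimes report something else, mostly with a low value. They report only what shows in the picture. A call takes as long as a camera call.
- manip.find_in(label, camera): "centre" ([x, y, z] in m, in the coordinates of the camera as it stood for that picture, good to about 4 mm: the middle of the surface that is visible of it).
- manip.cut_out(label, camera): "mask" (384x512 bool, what is visible of it).
- manip.pinpoint(label, camera): "centre" ([x, y, z] in m, in the coordinates of the camera as it stood for that picture, good to about 4 mm: a listed point, or the origin of a listed thing).
The state is a dict: "t": time; "joints": joint angles; "joint_vel": joint speeds; "effort": joint torques, N m; "position": TCP position; "ee_rot": TCP orientation; "contact_force": force on the tool from outside, world axes, zero at the start; "ft_torque": the same for the moment, N m; "grip_width": opening from 0.0 (shut) to 1.0 (fully open); "gripper_force": force on a finger pad.
Only numpy, scipy, OpenCV 4.12 (cv2) and the standard library are available. Lean on these libraries where they do the work, as an engineer would, in place of code of your own. Each camera call takes 0.05 s, during which the arm holds its last target. There are 200 camera calls.

## Working session

There is one attempt and no reset: what is moved stays moved. The work goes in short steps, each a Python script; the robot and the scene stay as the last script left them, time stands still between calls to the robot, and variables do not carry over. Pictures are saved under pics/ and viewed, at most 10 in all, crops included, and the job is handed in when it is done.

```bash
mkdir -p pics; cat > h.py <<'E'
import numpy as np, cv2
from rig import manip
def snap(cam,fn=None):
    s=manip.snapshot(cam)
    if fn: cv2.imwrite('pics/'+fn,cv2.cvtColor(s['color'],cv2.COLOR_RGB2BGR))
    return s
def w(s,c): 
    return (s['world_from_camera']@np.r_[c,1])[:3]
def proj(s,P):
    T=np.linalg.inv(s['world_from_camera']); p=T[:3,:3]@np.asarray(P).T+T[:3,3:]; x=p[:2]/p[2]
    x=x*(1+s['k1']*(x**2).sum(0)); return (s['K'][:2,:2]@x+s['K'][:2,2:]).T
def ray(s,u,z):
    """world point of pixel u on the plane z"""
    K=s['K'];d=cv2.undistortPoints(np.array([[u]],float),K,np.array([s['k1'],0,0,0.]))[0,0]
    R=s['world_from_camera'];v=R[:3,:3]@np.r_[d,1];o=R[:3,3]
    return o+v*(z-o[2])/v[2]
E
python3 - <<'E'
from h import *
np.set_printoptions(precision=4,suppress=True)
for cam in('top','side'):
    s=snap(cam,cam+'0.png'); print(cam,s['world_from_camera'],s['K'].tolist(),s['k1'])
    for n in['tipped','tipped_center','standing_a','standing_b','wheel_top','tipper','crate_floor','pan_floor','lever_knob','mould','bowl']:
        print(n,[(round(d['score'],2),w(s,d['centre'])) for d in manip.pinpoint(n,cam)[:3]])
o=manip.get_obs();print(o['t'],o['position'],o['ee_rot'])
E
```

```text
top [[ 0.0014 -0.9943  0.1063  0.4929]
 [-0.9999 -0.0027 -0.0124  0.1414]
 [ 0.0126 -0.1063 -0.9943  1.322 ]
 [ 0.      0.      0.      1.    ]] [[415.1074532853136, 0.0, 256.43630671546146], [0.0, 415.1074532853136, 199.4971154753882], [0.0, 0.0, 1.0]] 0.030565362428376566
tipped [(0.66, array([0.4569, 0.3117, 0.0978]))]
tipped_center [(0.95, array([0.4584, 0.3109, 0.1275])), (0.73, array([ 0.5492, -0.2649,  0.0159])), (0.44, array([0.6089, 0.2666, 0.1006]))]
standing_a [(0.76, array([0.4924, 0.1608, 0.1043])), (0.62, array([0.6125, 0.2668, 0.0961]))]
standing_b [(0.76, array([0.4924, 0.1608, 0.1043])), (0.62, array([0.6125, 0.2668, 0.0961]))]
wheel_top [(0.69, array([0.5203, 0.2523, 0.1006]))]
tipper [(0.64, array([ 0.7797,  0.111 , -0.0012])), (0.2, array([ 0.5648, -0.1246,  0.1594]))]
crate_floor [(0.86, array([ 0.55  , -0.2642,  0.0158])), (0.43, array([ 0.5645, -0.1226,  0.162 ]))]
pan_floor [(0.74, array([ 0.5644, -0.1197,  0.1593]))]
lever_knob [(0.6, array([ 0.4286, -0.0303,  0.2697]))]
mould [(0.8, array([0.7795, 0.1132, 0.0005]))]
bowl [(0.6, array([ 0.5816,  0.5254, -0.00
[... 265 characters left out ...]
14106355382291672
tipped [(0.88, array([0.4614, 0.3116, 0.103 ]))]
tipped_center [(0.6, array([0.4623, 0.3134, 0.1294]))]
standing_a [(0.63, array([0.4947, 0.1575, 0.1042])), (0.61, array([0.6086, 0.2642, 0.0991]))]
standing_b [(0.63, array([0.4947, 0.1575, 0.1042])), (0.61, array([0.6086, 0.2642, 0.0991]))]
wheel_top [(0.75, array([0.5251, 0.2476, 0.1006]))]
tipper [(0.91, array([ 0.5662, -0.1248,  0.002 ])), (0.35, array([0.5206, 0.2491, 0.0978]))]
crate_floor []
pan_floor []
lever_knob [(0.55, array([ 0.4317, -0.0365,  0.2726]))]
mould [(0.63, array([ 0.7784,  0.1077, -0.0002]))]
bowl [(0.92, array([ 0.5813,  0.5287, -0.0001]))]
1.2 [0.2045 0.6433 0.2313] [ 0.1533  0.9882  0.     -0.    ]
```

View pics/top0.png

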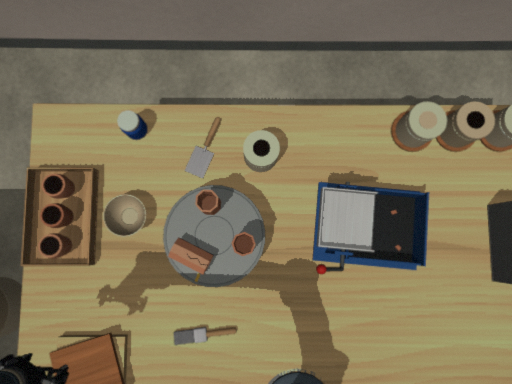

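View pics/side0.png

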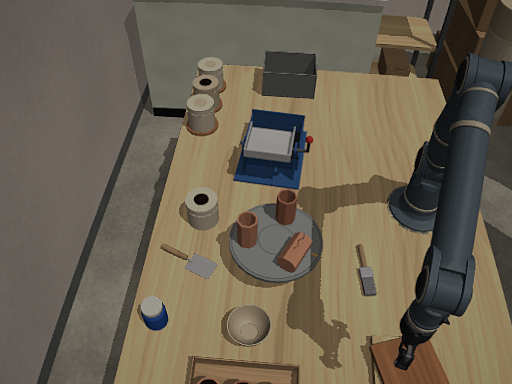

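```bash
python3 - <<'E'
from h import *
s=snap('top'); c=manip.cut_out('tipped','top')
for d in c[:2]:
    m=d['mask'].astype(np.uint8); r=cv2.minAreaRect(cv2.findNonZero(m)); b=cv2.boxPoints(r)
    print(d['score'],m.sum(),r); print([ray(s,p,.15)[:2].round(4) for p in b])
    P=np.array([ray(s,p,.145)[:2] for p in cv2.findNonZero(m)[:,0].astype(float)])
    e,v=np.linalg.eigh(np.cov(P.T)); print(P.mean(0),v[:,1],np.degrees(np.arctan2(v[1,1],v[0,1])),np.sqrt(e*12))
E
```

```text
0.61 854 ((190.1000213623047, 255.30001831054688), (40.696434020996094, 21.913463592529297), 26.56505012512207)
[array([0.4592, 0.3758]), array([0.5136, 0.3499]), array([0.463 , 0.2474]), array([0.4091, 0.2738])]
[0.46052946 0.3115413 ] [0.42926747 0.90317741] 64.57891900607791 [0.0587745  0.11151842]
```

The top view shows the cracked tumbler at about (190,255) on the wheel, which is centred near (214,235). The standing tumblers are at (208,202) and (245,243). The pan is at (348,220), with the crate to its right and the red knob at (321,269). This agrees with the networks. Next I'll refine the tumbler pose and the pan yaw by silhouette.

```bash
cat >> h.py <<'E'
from scipy.optimize import minimize
def quat(psi):
    """tool down, closing axis (tool y) at world angle psi"""
    f=(psi+np.pi/2)/2; return [np.cos(f),np.sin(f),0.,0.]
def fit(views,P,x0):
    """views: (snap, mask); P(x)->Nx3 points, convex outline"""
    def cost(x):
        c=0
        for s,m in views:
            h=cv2.convexHull(proj(s,P(x)).astype(np.float32)); g=np.zeros((384*2,512*2),np.uint8)
            cv2.fillPoly(g,[np.round((h*2+.5)*16).astype(np.int32)],1,shift=4)
            M=cv2.resize(m.astype(np.uint8),None,fx=2,fy=2,interpolation=cv2.INTER_NEAREST)
            c+=1-(g&M).sum()/(g|M).sum()
        return c
    r=minimize(cost,x0,method='Nelder-Mead',options=dict(initial_simplex=np.vstack([x0]+[np.array(x0)+d for d in np.diag([.006,.006,.08])])))
    return r.x,r.fun/len(views)
A=np.pi/8+np.arange(8)*np.pi/4; Rc=.03/np.cos(np.pi/8)
def tumbler(x,zc=.13):
    d=np.array([np.cos(x[2]),np.sin(x[2]),0]);n=np.array([-d[1],d[0],0])
    return np.array([[x[0],x[1],zc]+e*.055*d+Rc*np.cos(a)*n+[0,0,Rc*np.sin(a)] for e in(-1,1) for a in A])
E
python3 - <<'E'
from h import *
V=[]
for cam in('top','side'):
    s=snap(cam); V.append((s,manip.cut_out('tipped',cam)[0]['mask'])); print(cam,fit(V[-1:],tumbler,[.4604,.312,1.127]))
print(fit(V,tumbler,[.4604,.312,1.127]))
s=snap('top')
for n in('pan','pan_floor','tipper'):
  for d in manip.cut_out(n,'top')[:1]:
    m=d['mask'].astype(np.uint8);b=cv2.boxPoints(cv2.minAreaRect(cv2.findNonZero(m)));q=np.array([ray(s,p,.18)[:2] for p in b]);print(n,d['score'],m.sum(),b.round(0).tolist(),q.round(3).tolist())
ps=[];
for i in range(4):
    s=snap('top'); ps.append([w(s,manip.pinpoint(n,'top')[0]['centre']) for n in('pan_floor','crate_floor','lever_knob')])
print(np.round(ps,3).tolist())
for psi in(-96,84): 
    for p in([.5645,-.12,.2],[.5645,-.12,.4],[.46,.312,.112],[.46,.312,.3],[.433,0,.265],[.425,-.15,.265],[.415,-.21,.265]): 
        j=manip.ik(p,quat(np.radians(psi if p[1]<.2 else -25.4))); print(psi,p,None if j is None else np.round(j,2))
E
```

```text
top (array([0.46019723, 0.31354066, 1.12452626]), np.float64(0.041655468959956976))
side (array([0.46259071, 0.30921399, 1.16851858]), np.float64(0.11097887533472184))
(array([0.46027724, 0.31229121, 1.14666009]), np.float64(0.08490776657509985))
pan 0.96 3500 [[314.0, 272.0], [320.0, 180.0], [377.0, 184.0], [370.0, 276.0]] [[0.416, -0.028], [0.67, -0.05], [0.659, -0.207], [0.406, -0.182]]
pan_floor 0.57 3477 [[314.0, 274.0], [321.0, 181.0], [376.0, 185.0], [369.0, 278.0]] [[0.413, -0.03], [0.667, -0.052], [0.656, -0.204], [0.403, -0.179]]
tipper 0.97 9123 [[311.0, 273.0], [317.0, 180.0], [431.0, 187.0], [425.0, 279.0]] [[0.416, -0.023], [0.669, -0.041], [0.651, -0.356], [0.399, -0.33]]Traceback (most recent call last):
  File "<stdin>", line 12, in <module>
IndexError: list index out of range
```

```bash
python3 - <<'E'
from h import *
ps={n:[] for n in('pan_floor','crate_floor','lever_knob')}
for i in range(3):
    s=snap('top')
    for n in ps:
        r=manip.pinpoint(n,'top')
        if r: ps[n].append(w(s,r[0]['centre']).round(4).tolist())
print(ps)
for psi in(-95,85): 
    for p in([.5645,-.12,.2],[.5645,-.12,.4],[.46,.312,.112],[.46,.312,.3],[.433,0,.265],[.425,-.15,.265],[.415,-.21,.265]): 
        j=manip.ik(p,quat(np.radians(psi if p[1]<.2 else -25))); print(psi,p,None if j is None else np.round(j,2))
Q=quat(np.radians(-25))
manip.move_to([.4602,.3125,.27],Q); manip.grip(1.0,30)
s=snap('top','a.png'); o=manip.get_obs(); print(o['t'],o['position'],o['joints'])
E
```

```text
{'pan_floor': [[0.5666, -0.1227, 0.1615], [0.5652, -0.1251, 0.16], [0.5644, -0.1223, 0.1591]], 'crate_floor': [[0.5461, -0.2678, 0.0125], [0.4594, 0.3123, 0.128]], 'lever_knob': [[0.429, -0.0323, 0.2726], [0.4288, -0.0339, 0.2728]]}
-95 [0.5645, -0.12, 0.2] [-0.62  0.51  1.05  1.85 -0.51  1.08 -1.03]
-95 [0.5645, -0.12, 0.4] [-0.64  0.29  1.02  1.56 -0.25  1.43 -1.26]
-95 [0.46, 0.312, 0.112] [-0.97  0.43  0.38  1.95 -0.22  0.8  -0.9 ]
-95 [0.46, 0.312, 0.3] [-1.01  0.22  0.41  1.75 -0.09  1.19 -1.01]
-95 [0.433, 0, 0.265] [-0.83  0.01  0.75  2.06 -0.    1.08 -1.73]
-95 [0.425, -0.15, 0.265] [-0.88  0.08  1.22  2.04 -0.08  1.08 -1.28]
-95 [0.415, -0.21, 0.265] [-0.75  0.17  1.28  2.01 -0.18  1.09 -1.04]
85 [0.5645, -0.12, 0.2] [-0.38  0.39  0.67  1.84 -0.28  1.01  1.89]
85 [0.5645, -0.12, 0.4] [-0.53  0.25  0.85  1.56 -0.19  1.42  1.82]
85 [0.46, 0.312, 0.112] [-0.97  0.43  0.38  1.95 -0.22  0.8  -0.9 ]
85 [0.46, 0.312, 0.3] [-1.01  0.22  0.41  1.75 -0.09  1.19 -1.01]
85 [0.433, 0, 0.265] [-0.61  0.01  0.52  2.05 -0.01  1.08  1.4 ]
85 [0.425, -0.15, 0.265] [-0.64  0.06  0.95  2.03 -0.05  1.08  1.81]
85 [0.415, -0.21, 0.265] [-0.72  0.15  1.25  2.01 -0.16  1.09  2.08]
4.4667 [0.45987894 0.31317731 0.2698161 ] [-1.00617239  0.24747605  0.40628575  1.78937887 -0.10738255  1.12670445
 -0.99962385]
```

```bash
python3 - <<'E'
from h import *
def st(k):
    o=manip.get_obs();print(k,round(o['t'],2),o['position'].round(4),o['contact_force'].round(2),round(o['grip_width'],3),np.round(o['gripper_force'],1))
manip.move_linear([.4602,.3125,.113],velocity=.12); st('down')
for g in(.85,.8,.77,.74,.71,.68): manip.grip(g,25); st(g)
snap('top','b.png')
E
```

```text
down 5.92 [0.4607 0.3128 0.1137] [0.31 0.28 0.73] 1.0 0.0
0.85 6.22 [0.4604 0.3126 0.1133] [ 0.15 -0.45  0.15] 0.848 0.0
0.8 6.44 [0.4602 0.3125 0.113 ] [ 0.61  0.35 -0.52] 0.8 0.0
0.77 6.66 [0.4602 0.3125 0.113 ] [ 0.57 -0.72 -0.22] 0.77 0.0
0.74 6.88 [0.4602 0.3125 0.113 ] [-0.38  0.68 -0.29] 0.742 0.0
0.71 7.09 [0.4602 0.3125 0.113 ] [-0.77 -0.26 -0.43] 0.708 0.0
0.68 7.31 [0.4603 0.3125 0.1132] [-0.43 -0.91  1.29] 0.695 28.0
```

View pics/b.png

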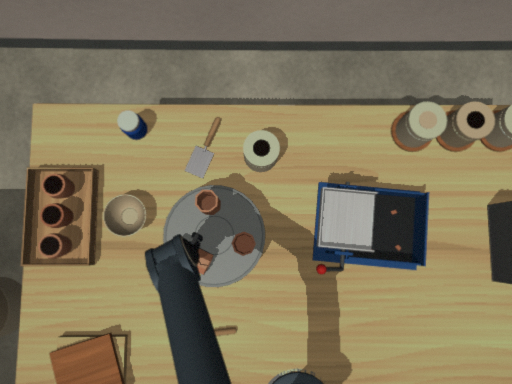

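The grip closed at 0.695 (59 mm), and the wheel and both standing tumblers at (208,202) and (245,243) have not moved. Now I'll lift and carry.

```bash
python3 - <<'E'
from h import *
def st(k):
    o=manip.get_obs();print(k,round(o['t'],2),o['position'].round(4),o['contact_force'].round(2),round(o['grip_width'],3),np.round(o['gripper_force'],1));return o
manip.grip(.66,40); st('grip')
manip.move_linear([.4602,.3125,.15],velocity=.05); st('l1')
manip.move_linear([.4602,.3125,.37],velocity=.15); st('l2')
Q=quat(np.radians(-94.6)); 
manip.move_to([.5655,-.1225,.37],Q); st('over')
manip.move_linear([.5655,-.1225,.25],velocity=.12); st('low')
snap('side','c.png')
s=snap('top')
for n in('pan_floor','tipped_center'): print(n,[(d['score'],w(s,d['centre']).round(4)) for d in manip.pinpoint(n,'top')[:1]])
E
```

```text
grip 7.58 [0.4603 0.3125 0.1133] [-0.02 -1.22  4.46] 0.698 43.0
l1 8.47 [0.4599 0.3124 0.1498] [-1.06  0.08 -2.94] 0.695 43.3
l2 10.08 [0.4598 0.3123 0.369 ] [ 0.5  -0.01 -2.45] 0.694 43.4
over 11.72 [ 0.5661 -0.1204  0.3697] [ 0.67  0.47 -2.83] 0.697 43.3
low 12.88 [ 0.566  -0.1228  0.2508] [-0.28 -0.06 -2.17] 0.695 43.4
pan_floor [(0.84, array([ 0.5621, -0.1233,  0.1601]))]
tipped_center [(0.85, array([ 0.5631, -0.1206,  0.2672]))]
```

View pics/c.png

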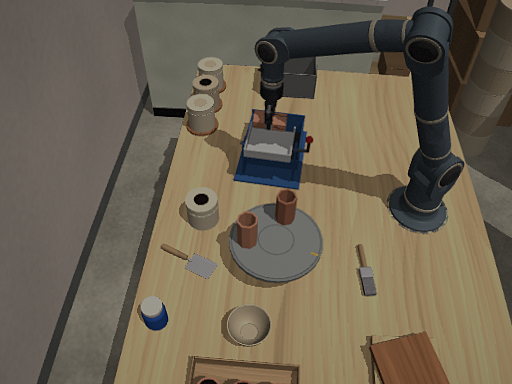

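The side view shows the tumbler held level above the pan at about (270,122), and both good tumblers still standing. Now I'll lower it until it touches.

```bash
python3 - <<'E'
from h import *
def st(k):
    o=manip.get_obs();print(k,round(o['t'],2),o['position'].round(4),o['contact_force'].round(2),round(o['grip_width'],3),np.round(o['gripper_force'],1));return o
manip.move_linear([.565,-.1225,.181],velocity=.06); st('d')
for z in np.arange(.178,.166,-.002):
    manip.move_linear([.565,-.1225,z],velocity=.03)
    if st('z')['contact_force'][2]>2.5: break
manip.grip(.74); manip.grip(.86); st('open'); z=manip.get_obs()['position'][2]
manip.move_linear([.565,-.1225,.30],velocity=.12); st('up')
manip.grip(0.0)
manip.move_linear([.46,.03,.36],quat(np.radians(-94.6)),velocity=.25); st('knob side')
snap('side','d.png'); s=snap('top','dt.png')
for n in('pan_floor','tipped_center','lever_knob'): print(n,[(d['score'],w(s,d['centre']).round(4)) for d in manip.pinpoint(n,'top')[:2]])
E
```

```text
d 14.38 [ 0.5653 -0.1226  0.1814] [-0.42 -0.24 -2.13] 0.694 43.4
z 14.62 [ 0.5649 -0.1224  0.1779] [-1.09  0.01 -2.35] 0.694 43.4
z 14.88 [ 0.5649 -0.1224  0.1759] [-0.14  0.67 -2.34] 0.691 43.4
z 15.12 [ 0.5649 -0.1225  0.1739] [ 0.25 -0.36 -2.42] 0.695 43.4
z 15.38 [ 0.5653 -0.1226  0.1733] [-2.82  1.48  6.12] 0.698 44.5
open 15.86 [ 0.565  -0.1225  0.1719] [-0.24 -0.06  0.7 ] 0.861 0.0
up 17.07 [ 0.5646 -0.1222  0.2992] [-0.17 -0.39  0.13] 0.863 0.0
knob side 18.68 [0.4602 0.0291 0.3599] [ 0.62 -0.47 -0.84] 0.001 0.0
pan_floor [(0.86, array([ 0.5646, -0.1222,  0.1614]))]
tipped_center [(0.87, array([ 0.5628, -0.1259,  0.1928]))]
lever_knob [(0.18, array([ 0.5626, -0.122 ,  0.1893]))]
```

View pics/dt.png

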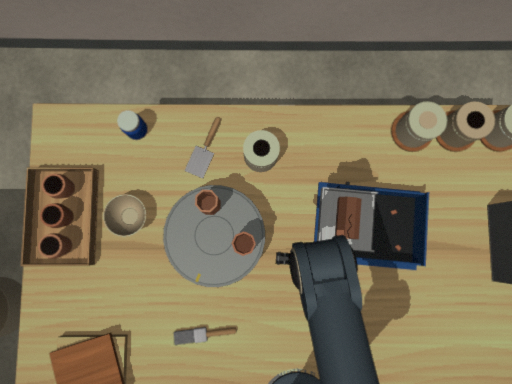

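The top view shows the tumbler lying in the pan at about (348,218), along the hinge and released. Nothing else has been disturbed. Next I'll plan the lever push and check that its poses are reachable.

```bash
cat >> h.py <<'E'
from scipy.spatial.transform import Rotation as Ro
TY=-.08; TO=np.array([.564,-.1225,0]); TR=Ro.from_euler('z',TY)
def tip(p): return TO+TR.apply(p)
def knob(th,off,dz=-.010,x=-.135):
    """TCP for pan angle th, finger centre off (m, +y side positive) from the knob"""
    a=.55-th; return tip([x,.15*np.sin(a)+off,.145+.15*np.cos(a)+dz])
def ori(psi,tilt):
    """tool down turned by psi, wrist leaned out to tipper +x by tilt"""
    return (Ro.from_euler('z',TY)*Ro.from_euler('y',tilt)*Ro.from_quat(quat(psi-0))).as_quat()
E
python3 - <<'E'
from h import *
pts=[knob(0,.06),knob(0,.03),knob(.55,.03),knob(1.1,.025),knob(1.1,-.06,.06),knob(1.1,-.06),knob(.55,-.03),knob(0,-.025)]
print(np.round(pts,3).tolist())
for psi in(-90,-45,0,45,90):
  for t in(0,.3,.5):
    J=[manip.ik(p,ori(np.radians(psi),t)) for p in pts]
    print(psi,t,[None if j is None else (round(j[0],1),round(j[2],2),round(j[3],2),round(j[5],2),round(j[6],2)) for j in J])
E
```

```text
[[0.44, 0.026, 0.263], [0.438, -0.004, 0.263], [0.432, -0.082, 0.285], [0.425, -0.165, 0.263], [0.418, -0.25, 0.333], [0.418, -0.25, 0.263], [0.427, -0.142, 0.285], [0.434, -0.058, 0.263]]
-90 0 [(np.float64(-1.1), np.float64(0.96), np.float64(2.05), np.float64(1.07), np.float64(-1.75)), (np.float64(-1.0), np.float64(1.0), np.float64(2.06), np.float64(1.07), np.float64(-1.69)), (np.float64(-1.0), np.float64(1.1), np.float64(2.03), np.float64(1.13), np.float64(-1.56)), (np.float64(-0.6), np.float64(0.91), np.float64(2.02), np.float64(1.07), np.float64(-1.28)), (np.float64(-0.4), np.float64(0.9), np.float64(1.86), np.float64(1.24), np.float64(-1.11)), (np.float64(-0.5), np.float64(1.07), np.float64(1.97), np.float64(1.09), np.float64(-0.97)), (np.float64(-1.0), np.float64(1.23), np.float64(2.01), np.float64(1.13), np.float64(-1.36)), (np.float64(-1.0), np.float64(1.08), np.float64(2.06), np.float64(1.07), np.float64(-1.57))]
-90 0.3 [(np.float64(-1.0), np.float64(1.1), np.float64(1.89), np.float64(1.41), np.float64(-1.41)), (np.float64(-0.9), np.float64(1.12), np.float64(1.9), np.float
[... 9538 characters left out ...]
), np.float64(1.71), np.float64(1.63), np.float64(0.93)), (np.float64(0.8), np.float64(-1.18), np.float64(1.72), np.float64(1.64), np.float64(0.97)), (np.float64(0.9), np.float64(-1.18), np.float64(1.69), np.float64(1.71), np.float64(1.12)), (np.float64(1.0), np.float64(-1.18), np.float64(1.69), np.float64(1.72), np.float64(1.22)), (np.float64(1.1), np.float64(-1.18), np.float64(1.54), np.float64(1.87), np.float64(1.39)), (np.float64(1.1), np.float64(-1.18), np.float64(1.63), np.float64(1.77), np.float64(1.33)), (np.float64(1.0), np.float64(-1.18), np.float64(1.67), np.float64(1.74), np.float64(1.2)), (np.float64(0.9), np.float64(-1.18), np.float64(1.72), np.float64(1.66), np.float64(1.06))]
```

```bash
cat >> h.py <<'E'
def st(k):
    o=manip.get_obs();print(k,round(o['t'],2),o['position'].round(4),o['contact_force'].round(2));return o
QK=ori(0,.3)
E
python3 - <<'E'
from h import *
a=knob(0,.06)
manip.move_to([*a[:2],.36],QK); manip.move_linear(a,velocity=.15); st('beside')
manip.move_linear(knob(0,.026),velocity=.1); st('near')
for th in(.14,.28,.42,.56,.7,.84,.96,1.04): manip.move_linear(knob(th,.024),velocity=.1); st(th)
for off in(.024,.021,.018,.015,.012,.009):
    manip.move_linear(knob(1.1,off),velocity=.05); f=st(off)['contact_force']
    if abs(f[1])>10: break
snap('side','e.png'); s=snap('top','et.png')
for n in('pan_floor','tipped_center','lever_knob'): print(n,[(d['score'],w(s,d['centre']).round(4)) for d in manip.pinpoint(n,'top')[:2]])
E
```

```text
beside 21.35 [0.441  0.0261 0.2635] [ 0.79 -0.29  0.31]
near 21.84 [ 0.4379 -0.0079  0.2631] [-0.29 -0.17 -0.79]
0.14 22.22 [ 0.4363 -0.0285  0.2728] [-0.39  0.27 -0.86]
0.28 22.57 [ 0.4344 -0.0485  0.2794] [ 0.41  0.6  -0.21]
0.42 22.93 [ 0.4327 -0.069   0.2836] [0.58 0.45 0.51]
0.56 23.29 [ 0.431  -0.0898  0.2849] [-0.6  -1.4   0.59]
0.7 23.65 [ 0.4293 -0.1104  0.2832] [ 0.1  -0.27 -0.05]
0.84 24.01 [ 0.4276 -0.1308  0.2787] [-0.25  0.28  0.19]
0.96 24.34 [ 0.4262 -0.1476  0.2725] [-0.6  -0.46  0.17]
1.04 24.61 [ 0.4254 -0.1582  0.2674] [-0.58 -0.3  -0.49]
0.024 24.94 [ 0.425  -0.1662  0.2628] [ 0.26  1.   -0.56]
0.021 25.19 [ 0.4249 -0.167   0.2626] [1.78 5.2  0.06]
0.018 25.44 [ 0.425  -0.1673  0.2625] [ 0.95 12.26  1.62]
pan_floor [(0.68, array([ 0.5638, -0.1351,  0.1503]))]
tipped_center [(0.64, array([ 0.5453, -0.3236,  0.0436]))]
lever_knob []
```

View pics/et.png

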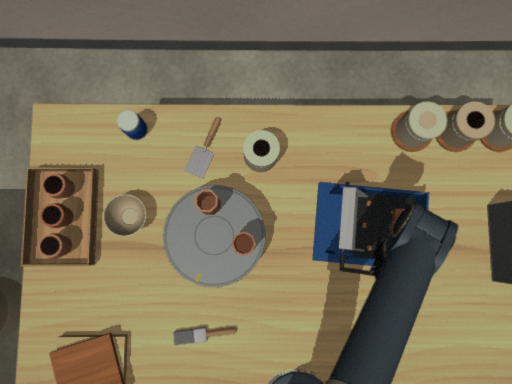

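View pics/e.png

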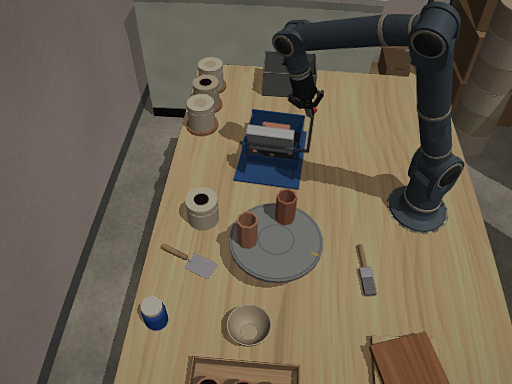

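The pan is fully over at its stop, with 12 N at the finger. The tumbler lies in the crate at about (397,220) in the top view, and both good tumblers are standing. Now I'll bring the pan back to level.

```bash
python3 - <<'E'
from h import *
manip.pause(.7)
manip.move_linear(knob(1.1,.05),velocity=.1)
manip.move_linear(knob(1.1,.05,.07),velocity=.2)
manip.move_linear(knob(1.1,-.055,.07),velocity=.2)
manip.move_linear(knob(1.1,-.055),velocity=.15); st('beside')
manip.move_linear(knob(1.1,-.027),velocity=.08); st('near')
for th in(.96,.82,.68,.54,.4,.26,.14,.06): manip.move_linear(knob(th,-.024),velocity=.1); st(th)
for off in(.024,.021,.018,.015,.012,.009):
    manip.move_linear(knob(0,-off),velocity=.05); f=st(off)['contact_force']
    if abs(f[1])>10: break
manip.move_linear(knob(0,-.05),velocity=.1)
manip.move_linear(knob(0,-.05,.12),velocity=.2)
manip.move_to([.45,.1,.45],quat(np.radians(-94.6)))
st('away'); snap('side','f.png'); s=snap('top','ft.png')
for n in('pan_floor','tipped_center','lever_knob','wheel_top','standing_a','mould','bowl'): print(n,[(d['score'],w(s,d['centre']).round(4)) for d in manip.pinpoint(n,'top')[:2]])
E
```

```text
beside 28.77 [ 0.4193 -0.2446  0.2635] [ 0.24 -0.17 -0.01]
near 29.27 [ 0.4212 -0.2167  0.2632] [ 0.03 -0.23 -0.65]
0.96 29.65 [ 0.423  -0.1963  0.2731] [ 0.65 -2.94  1.51]
0.82 30.01 [ 0.4243 -0.1752  0.2792] [-0.25 -1.03  0.74]
0.68 30.37 [ 0.4257 -0.1543  0.2832] [-0.33 -0.19 -0.45]
0.54 30.73 [ 0.4275 -0.1336  0.2846] [-0.01 -0.12  0.52]
0.4 31.08 [ 0.4292 -0.1129  0.2831] [ 0.48 -0.16 -0.88]
0.26 31.44 [ 0.4309 -0.0923  0.2785] [-0.32 -0.31 -0.23]
0.14 31.77 [ 0.4322 -0.075   0.2722] [-1.14 -0.15 -0.97]
0.06 32.04 [ 0.433  -0.0643  0.267 ] [ 0.17 -0.35  0.37]
0.024 32.38 [ 0.4338 -0.0575  0.2628] [-0.26 -1.16 -0.03]
0.021 32.62 [ 0.4338 -0.0571  0.2629] [-0.04 -7.38 -1.12]
0.018 32.88 [ 0.4339 -0.0569  0.263 ] [ -0.24 -14.22  -2.87]
away 36.08 [0.45   0.0997 0.4497] [-0.14 -0.43 -0.09]
pan_floor [(0.59, array([ 0.5623, -0.1202,  0.1603]))]
tipped_center [(0.82, array([ 0.5411, -0.3238,  0.0424]))]
lever_knob [(0.6, array([ 0.4286, -0.0322,  0.2712]))]
wheel_top [(0.81, array([0.5188, 0.2522, 0.1066])), (0.65, array([ 0.5447, -0.3055,  0.0228]))]
standing_a [(0.92, array([0.6084, 0.2711, 0.098 ])), (0.85, array([0.4942, 0.1627, 0.0999]))]
mould [(0.63, array([0.4937, 0.1609, 0.1014])), (0.6, array([0.7792, 0.1105, 0.0009]))]
bowl [(0.62, array([ 0.581 ,  0.526 , -0.0051])), (0.17, array([ 0.5631, -0.1227,  0.1592]))]
```

View pics/ft.png

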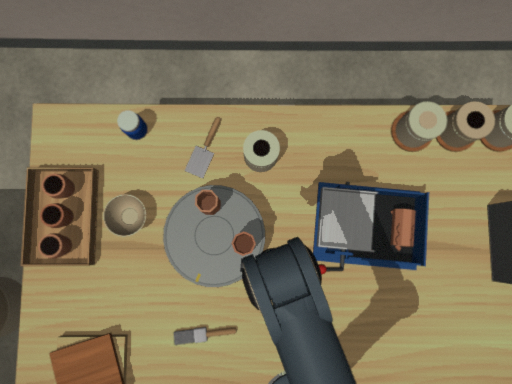

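View pics/f.png

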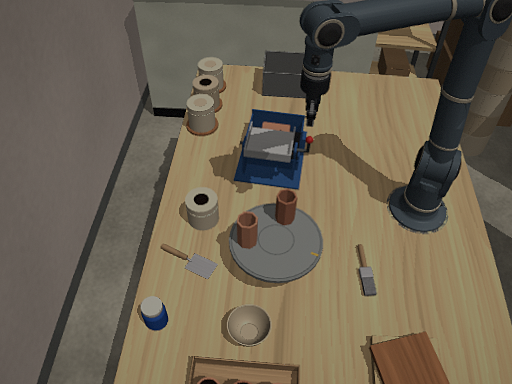

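The pan is level with the knob at (321,269), its starting position. The tumbler lies flat in the crate at (403,228), the wheel and bystanders have not moved, and the arm is clear of everything.

```bash
python3 -c "
from h import *
print(manip.sign_off())"
```

```text
the job is handed in; nothing more can be done
None
```

The job is handed in, with no verdict returned: in the last pictures (robot clock about 36 s) the cracked tumbler lay in the scrap crate, the pan was back at its level stop, both good tumblers stood on the wheel, and the mould and bowl had not moved.

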